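# Full and empty medicine boxes in neat rows in the bedside tray

## Robot

A 6-joint arm with a two-finger parallel gripper is mounted at the origin on the work surface. World frame = base frame: x ahead of the robot, y to its left, z up, the work surface at z = 0. Lengths are in m, angles in rad, forces in N, time in s.
With the tool pointing down it reaches from about 0.35 to 0.775 m from the base axis. Payload 5.5 kg.
Tool frame: the origin (TCP) lies on the centre line of the jaws, within the pads' length; the fingertips stand 11 mm ahead of it and the grasp point (between the pads) lies 8 mm behind it (env.nose_length is the distance from the TCP to the fingertips, in m); x points along the fingers, z is the direction in which the jaws open and shut, and the axes are right-handed (so a half turn about x gives the same grasp; the last joint's range is limited). The gripper opens to 85 mm and grips with 20 to 120 N. Pads are 22 mm wide; open, the fingers measure 114 mm over their backs; the gripper's body (76 mm by 85 mm) begins 54 mm behind the grasp point. The pads swing forward as they close: fully open they stand 13 mm farther back than shut.
Start: joints at [-1.375, 0.313, 0.046, 1.304, 0, 1.431], TCP at [0.189, -0.543, 0.242] pointing down, gripper open.
Joint ranges: [-2.76, 2.76], [-0.86, 1.69], [-1.03, 1.26], [-2.2, 2.34], [-1.47, 1.5], [-3.14, 3.14]. Speed limits (rad/s): [2.57, 2.57, 3.14, 3.14, 3.14, 3.14].

## Interface

Orientations are given as a unit quaternion [w, x, y, z].
In Python, from workcell import env gives the robot as it stands. The module is installed in compiled form; this text tells all that it offers.
- The arm moves only by the tool step_arm, never from a script. Its argument "moves" is a list that holds one entry, the list of rows, each a list of 7 numbers: the turn, a rotation vector about the tool's x, y, z in rad, then the shift along the tool's x, y, z in m, then the opening, from 0 (shut) to 1 (fully open). In form: [[[rx, ry, rz, tx, ty, tz, grip], ...]]. A call has 1 to 12 rows; each row is the pose to reach, as a shift and turn from the pose measured when the call began, along the tool's axes at that moment; what a row does not reach only later rows make up. A row lasts 1/10 s, in which the tool goes at most 50 mm and 8.59 degrees, less where a joint would pass 70% of its speed; a pose out of reach is approached as far as the arm can. A call with a gripper value outside its range is refused whole. The fingers move at their own pace and stop on an object; "force" is the grip in N (left out, the last holds). Time passes only in rows, so rows that repeat a pose let the fingers close. It gives the time, the measured TCP pose, the force and the opening at its end, in the units of the state.
- env.get_state(): the state, without advancing time (a new reading comes with each control period).
- env.read_camera(name): name is "scene" or "top" or "wrist"; returns (picture, depth): 420x560x3 uint8, red, green, blue; 420x560 float32, m along the optical axis (not along the pixel's ray), 0 where there is no reading.
- env.get_calibration(name): a dict with "mtx" (3x3 intrinsics, pixels), "camera_from_world" (4x4, takes a point from world to camera coordinates); the wrist camera has in their place "T_tool_cam" (4x4, takes a point from camera to tool coordinates, whose origin is the TCP and whose axes are the tool frame's). Camera axes: x right, y down, z forward; pixel columns grow to the right and rows downward; lengths in m; the calibration is good to about 2 mm. A picture is of the moment at which its call begins: read the wrist's pose just before it. get_calibration takes no time and is no camera call.
- env.hand_in(): hands the job in, once; it reports no verdict.
Trained networks look in the newest picture that a camera, given by its name, has taken for a name from the list of things; names that differ only in an ending like _2 or _b are one class to them, and where a whole thing is asked for, a point or a joint stands for the part that bears it (a point fixed in the world has none). Each returns a list of dicts, best first, with "confidence" (0 to 1); they miss things now and then, are a little off and sometimes report something else, mostly with a low value. They report only what shows in the picture. A call takes as long as a camera call. They do not tell look-alikes from the thing itself.
- env.boxes_of(camera, thing): "uv" ([column, row] in pixels, amid what is visible of it).
- env.silhouettes(camera, thing): "mask" (420x560 bool, what is visible of it) and "uv" ([column, row] in pixels, amid what is visible of it).
The state is a dict: "clock": time; "joint_pos": joint angles; "qvel": joint speeds; "tau": joint torques, N m; "tcp_pos": TCP position; "orientation": TCP orientation; "wrist_force": force on the tool from outside, world axes, zero at the start; "ft_torque": the same for the moment, N m; "finger_gap": finger opening in m.
Only numpy, scipy, OpenCV 4.12 (cv2) and the standard library are available. Lean on these libraries where they do the work, as an engineer would, in place of code of your own. Each camera call takes 0.05 s, during which the arm holds its last target.

## Task

Four medicine boxes that look the same stand on the bedside table; two are full and two are empty, which you can only tell by their weight. Arrange them upright in the upper clear tray as a neat two-by-two grid, one in the middle of each bay and square to the tray: the full boxes in the row along the tray's high wall, the empty ones in the row along the low wall opposite. Do not tip a box over, and leave the jar, eyeglass case, spoon and pill crusher where they are.

Things in the scene. Friction and masses are not known exactly. Their poses are not given: they have to be found in the camera images.
- box_a: one of four identical-looking closed white medicine boxes, 44 mm (its x) by 90 mm (its y) by 50 mm tall, lid fixed shut, standing on the table. Origin: centre of the underside; z up. Two of the four are full (0.38 to 0.55 kg), two empty (0.10 to 0.13 kg); which ones changes every time and cannot be seen. Weight centred.
- box_b: one of four identical-looking closed white medicine boxes, 44 mm (its x) by 90 mm (its y) by 50 mm tall, lid fixed shut, standing on the table. Origin: centre of the underside; z up. Two of the four are full (0.38 to 0.55 kg), two empty (0.10 to 0.13 kg); which ones changes every time and cannot be seen. Weight centred.
- box_c: one of four identical-looking closed white medicine boxes, 44 mm (its x) by 90 mm (its y) by 50 mm tall, lid fixed shut, standing on the table. Origin: centre of the underside; z up. Two of the four are full (0.38 to 0.55 kg), two empty (0.10 to 0.13 kg); which ones changes every time and cannot be seen. Weight centred.
- box_d: one of four identical-looking closed white medicine boxes, 44 mm (its x) by 90 mm (its y) by 50 mm tall, lid fixed shut, standing on the table. Origin: centre of the underside; z up. Two of the four are full (0.38 to 0.55 kg), two empty (0.10 to 0.13 kg); which ones changes every time and cannot be seen. Weight centred.
- trays: two clear trays, stacked and fixed to the table, 204 mm (x) by 220 mm (y); origin: centre of the underside, on the table. The upper floor is 54 mm up; walls (4 mm thick, grey rims) rise 25 mm above it, the high wall on the +x side 50 mm. A grey cross of ribs, 4 mm wide and high, parts that floor into four bays: +x pair along the high wall, -x pair along the low wall.
- bay_high_left (a point): centre of a bay's floor in the upper tray. The bay is 96 mm (tray x) by 104 mm (tray y), between walls and 4 mm high ribs; a box stands in it with its 90 mm length along the tray's y, with 26 mm free at its long sides and 7 mm at its ends. In the row along the high wall (+x side), on the tray's +y side.
- bay_high_right (a point): centre of a bay's floor in the upper tray. The bay is 96 mm (tray x) by 104 mm (tray y), between walls and 4 mm high ribs; a box stands in it with its 90 mm length along the tray's y, with 26 mm free at its long sides and 7 mm at its ends. In the row along the high wall (+x side), on the tray's -y side.
- bay_low_left (a point): centre of a bay's floor in the upper tray. The bay is 96 mm (tray x) by 104 mm (tray y), between walls and 4 mm high ribs; a box stands in it with its 90 mm length along the tray's y, with 26 mm free at its long sides and 7 mm at its ends. In the row along the low wall (-x side), on the tray's +y side.
- bay_low_right (a point): centre of a bay's floor in the upper tray. The bay is 96 mm (tray x) by 104 mm (tray y), between walls and 4 mm high ribs; a box stands in it with its 90 mm length along the tray's y, with 26 mm free at its long sides and 7 mm at its ends. In the row along the low wall (-x side), on the tray's -y side.
- jar: bystander: closed empty glass jar, 72 mm across, 105 mm tall, origin under its centre
- glasses_case: bystander: dark blue eyeglass case, 62 x 160 x 33 mm, origin under its centre
- spoon: bystander: metal spoon, 160 mm long, lying flat
- pill_crusher: bystander: white round pill crusher with a grey grip bar, 72 mm across, 103 mm tall, origin under its centre
Not all that is in view belongs to the job. Leave any purple look-alike of the box_c alone.

How it is judged:
At the end, for the whole second after the job is handed in: Every box rests upright (0.03 rad) on the upper tray's floor, its centre within 12 mm of a bay's centre, its length within 0.12 rad of the tray's y; the full boxes (over 2.4 N on the tray) in the two bays along the high wall, the empty ones (under 2.4 N) in those along the low wall (((contact force between box_a and trays above 2.4 N and (horizontal distance between box_a and bay_high_left below 0.012 m or horizontal distance between box_a and bay_high_right below 0.012 m)) or (contact force between box_a and trays between 0.3 and 2.4 N and (horizontal distance between box_a and bay_low_left below 0.012 m or horizontal distance between box_a and bay_low_right below 0.012 m))) and angle between the y axis of each of box_a, box_b, box_c, box_d and the y axis of trays, either way round below 0.12 rad and angle between each of box_a, box_b, box_c, box_d's own z axis and vertical below 0.03 rad and z of each of box_a, box_b, box_c, box_d in the frame of trays below 0.058 m and linear speed of each of box_a, box_b, box_c, box_d below 0.01 m/s and ((contact force between box_b and trays above 2.4 N and (horizontal distance between box_b and bay_high_left below 0.012 m or horizontal distance between box_b and bay_high_right below 0.012 m)) or (contact force between box_b and trays between 0.3 and 2.4 N and (horizontal distance between box_b and bay_low_left below 0.012 m or horizontal distance between box_b and bay_low_right below 0.012 m))) and ((contact force between box_c and trays above 2.4 N and (horizontal distance between box_c and bay_high_left below 0.012 m or horizontal distance between box_c and bay_high_right below 0.012 m)) or (contact force between box_c and trays between 0.3 and 2.4 N and (horizontal distance between box_c and bay_low_left below 0.012 m or horizontal distance between box_c and bay_low_right below 0.012 m))) and ((contact force between box_d and trays above 2.4 N and (horizontal distance between box_d and bay_high_left below 0.012 m or horizontal distance between box_d and bay_high_right below 0.012 m)) or (contact force between box_d and trays between 0.3 and 2.4 N and (horizontal distance between box_d and bay_low_left below 0.012 m or horizontal distance between box_d and bay_low_right below 0.012 m)))); the robot touches nothing.
It fails at once if a medicine box is tipped over (more than 0.7 rad) (angle between any of box_a, box_b, box_c, box_d's own z axis and vertical above 0.7 rad).
It fails at once if the glass jar with a twist lid is moved by more than 30 mm (distance of jar from where it was at the start of the episode above 0.03 m).
It fails at once if the eyeglass case is moved by more than 30 mm (distance of glasses_case from where it was at the start of the episode above 0.03 m).
It fails at once if the spoon is moved by more than 30 mm (distance of spoon from where it was at the start of the episode above 0.03 m).
It fails at once if the pill crusher is moved by more than 30 mm (distance of pill_crusher from where it was at the start of the episode above 0.03 m).
It also fails if it takes over 69 s, if anything falls off the work surface, if the arm or the gripper's body presses on something with over 40 N, if the wrist force passes 120 N, or if a joint passes its speed limit or range.

## Working session

There is one attempt and no reset: what is moved stays moved. The work goes in short steps, Python scripts to look and compute and a tool call to move; the robot and the scene stay as the last step left them, time stands still between calls to the robot, and variables do not carry over. Pictures are saved under pics/ and viewed, and the job is handed in when it is done.

Besides the shell and the picture viewer there is one more tool, called after ">>>" as name([rows], argument=value, ...), one row to a line, values as JSON. step_arm: Moves the arm, as the interface text tells. Its arguments: {"type":"object","properties":{"moves":{"type":"array","items":{"type":"array","items":{"type":"array","items":{"type":"number"}}}},"force":{"type":"number"}},"required":["moves"]}

```bash
mkdir -p pics; ls
python3 - <<'E'
from workcell import env
import cv2
s=env.get_state()
for k,v in s.items(): print(k,v)
for c in ["scene","top"]:
    p,d=env.read_camera(c); cv2.imwrite(f"pics/{c}0.png",p[:,:,::-1])
    import numpy as np; np.save(f"pics/{c}0d.npy",d)
    k=env.get_calibration(c); print(k)
print(env.get_calibration("wrist"), env.nose_length)
E
```

```text
pics
clock 0.0
joint_pos [-1.37457489e+00  3.14002421e-01  4.50113151e-02  1.30358358e+00
 -1.95065645e-05  1.43118132e+00]
qvel [-0.00025809  0.00057209  0.00041414 -0.00089753 -0.00097538  0.0004932 ]
tau [ 1.25758594e-03 -4.80627036e+01  2.98532170e+01  1.93453190e-02
 -2.41863745e-05  1.29872143e-05]
tcp_pos [ 0.18938139 -0.54242059  0.24142091]
orientation [ 0.57607057  0.40982896  0.57699403 -0.40897533]
wrist_force [0.40630993 0.43125429 0.05332964]
ft_torque [-0.03382234 -0.01392792 -0.03058495]
finger_gap 0.0850648780399385
{'mtx': array([[460.89920151,   0.        , 272.89327731],
       [  0.        , 460.89920151, 213.36183704],
       [  0.        ,   0.        ,   1.        ]]), 'camera_from_world': array([[-0.5297661 ,  0.84813099, -0.00465909,  0.37537001],
       [ 0.67119714,  0.41587744, -0.61362885, -0.36585676],
       [-0.51850003, -0.32820693, -0.78958086,  1.74502194],
       [ 0.        ,  0.        ,  0.        ,  1.        ]])}
{'mtx': array([[541.4036211 ,   0.        , 276.89313714],
       [  0.        , 541.4036211 , 208.09861908],
       [  0.        ,   0.        ,   1.        ]]), 'camera_from_world': array([[ 0.00297301, -0.99996456, -0.00787646, -0.03618344],
       [-0.9988446 , -0.0025917 , -0.04798702,  0.60604916],
       [ 0.04796491,  0.00801002, -0.9988169 ,  1.37943924],
       [ 0.        ,  0.        ,  0.        ,  1.        ]])}
{'mtx': array([[289.94020053,   0.        , 272.32101603],
       [  0.        , 289.94020053, 212.77157745],
       [  0.        ,   0.        ,   1.        ]]), 'T_tool_cam': array([[ 9.80035292e-04, -3.24326584e-01,  9.45944663e-01,
        -1.32242401e-01],
       [ 1.08494516e-03, -9.45944216e-01, -3.24327555e-01,
         8.49056380e-02],
       [ 9.99998931e-01,  1.34415053e-03, -5.75182158e-04,
         1.05963523e-04],
       [ 0.00000000e+00,  0.00000000e+00,  0.00000000e+00,
         1.00000000e+00]])} 0.011
```

View pics/scene0.png

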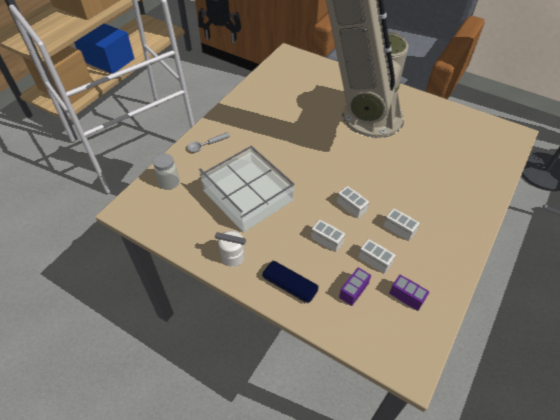

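View pics/top0.png

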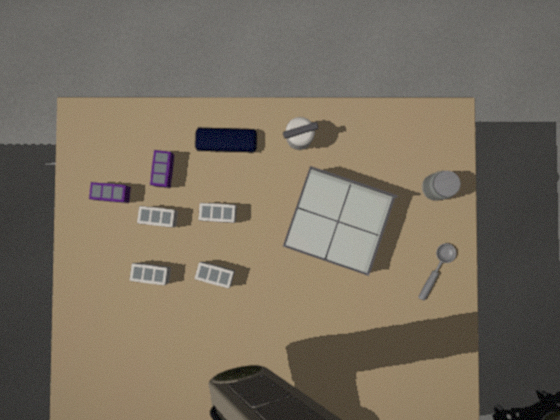

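The scene shows four white boxes: in top, (156,216), (217,212), (149,273) and (215,275). Two purple decoys are at (162,168) and (109,192). The tray is at (340,220), the case at (226,139), the crusher at (300,132), the jar at (442,185) and the spoon at (437,270).

```bash
cat > h.py <<'E'
from workcell import env
import numpy as np, cv2
def deproj(cam,uv,d,cal=None):
    c=cal or env.get_calibration(cam); K=c["mtx"]
    uv=np.atleast_2d(uv).astype(float); d=np.asarray(d).reshape(-1)
    P=np.c_[(uv[:,0]-K[0,2])/K[0,0]*d,(uv[:,1]-K[1,2])/K[1,1]*d,d]
    T=np.linalg.inv(c["camera_from_world"]); return P@T[:3,:3].T+T[:3,3]
def cloud(cam,d,mask):
    v,u=np.nonzero(mask&(d>0)); return deproj(cam,np.c_[u,v],d[v,u])
def R_of(q):
    from scipy.spatial.transform import Rotation as R
    return R.from_quat([q[1],q[2],q[3],q[0]])
E
python3 - <<'E'
from h import *
from scipy.spatial.transform import Rotation as R
s=env.get_state(); print(R_of(s["orientation"]).as_matrix().round(3))
p,d=env.read_camera("top")
for t in ["box_a","jar","glasses_case","spoon","pill_crusher","trays"]:
    for o in env.silhouettes("top",t):
        if o["confidence"]<.3: continue
        m=o["mask"]; P=cloud("top",d,m)
        if len(P)<10: continue
        z=P[:,2]
        top=P[z>np.percentile(z,90)-0.006]
        r=cv2.minAreaRect((top[:,:2]*1000).astype(np.float32))
        col=p[m].mean(0).round()
        print(t,round(o["confidence"],2),np.round(o["uv"]),"zmed",round(np.median(z),3),"z90",round(np.percentile(z,90),3),"rect mm",np.round(r[0],1),np.round(r[1],1),round(r[2],1),col)
        if t=="trays":
            np.save("pics/trayP.npy",P)
E
```

```text
[[-0.     0.944  0.33 ]
 [ 0.002  0.33  -0.944]
 [-1.     0.    -0.002]]
box_a 0.89 [219. 213.] zmed 0.051 z90 0.054 rect mm [592.7 116.3] [88.4 43.6] 86.0 [149. 148. 144.]
box_a 0.82 [161. 168.] zmed 0.05 z90 0.054 rect mm [704.1 261.4] [44.8 89.5] 83.3 [ 93.  76. 104.]
box_a 0.78 [216. 280.] zmed 0.05 z90 0.054 rect mm [436.3 122.8] [88.5 43.7] 74.7 [146. 145. 141.]
box_a 0.75 [106. 198.] zmed 0.05 z90 0.054 rect mm [643.5 394.2] [91.1 43.3] 84.8 [ 97.  81. 107.]
box_a 0.7 [149. 278.] zmed 0.049 z90 0.053 rect mm [438.1 287.2] [90.1 44.1] 82.7 [140. 138. 133.]
box_a 0.62 [156. 218.] zmed 0.05 z90 0.054 rect mm [582.7 271. ] [90.2 43.9] 83.1 [146. 144. 140.]
jar 0.7 [440. 184.] zmed 0.103 z90 0.109 rect mm [ 662.  -442.1] [60.4 61.7] 14.3 [115. 114. 111.]
glasses_case 0.95 [224. 140.] zmed 0.032 z90 0.036 rect mm [781.1  99.4] [154.2  57.8] 88.1 [21. 24. 45.]
spoon 0.85 [441. 259.] zmed 0.013 z90 0.02 rect mm [ 441.5 -445. ] [ 48.4 157.4] 68.5 [115. 112. 110.]
pill_crusher 0.93 [300. 133.] zmed 0.093 z90 0.105 rect mm [785.2 -91.6] [37.4 85.7] 12.8 [134. 129. 124.]
trays 0.66 [339. 221.] zmed 0.055 z90 0.079 rect mm [ 571.2 -185.7] [223.1 206.3] 71.2 [159. 160. 153.]
```

```bash
python3 - <<'E'
from h import *
d=np.load("pics/top0d.npy"); ds=np.load("pics/scene0d.npy")
for cam,dd in (("top",d),("scene",ds)):
    m=dd>0; P=cloud(cam,dd,m)
    c=np.array([.5712,-.1857]); q=P[(np.linalg.norm(P[:,:2]-c,axis=1)<.17)]
    a=np.radians(71.2-90); ex=np.array([np.cos(a),np.sin(a)]); ey=np.array([-ex[1],ex[0]])
    L=np.c_[(q[:,:2]-c)@ex,(q[:,:2]-c)@ey,q[:,2]]
    for lo,hi in ((.045,.065),(.072,.086),(.095,.115)):
        k=(L[:,2]>lo)&(L[:,2]<hi)&(abs(L[:,0])<.13)&(abs(L[:,1])<.13)
        S=L[k]; print(cam,lo,len(S), S.mean(0).round(3) if len(S) else "", np.percentile(S,[1,50,99],axis=0).round(3).tolist() if len(S) else "")
        if len(S)>20:
            for hw in (-1,1):
                print(hw, [(S[:,0]*hw>.09).sum(),(S[:,1]*hw>.095).sum()])
            b=q[(q[:,2]>lo)&(q[:,2]<hi)&(np.abs((q[:,:2]-c)@ex)<.13)&(np.abs((q[:,:2]-c)@ey)<.13)]
            print(cv2.minAreaRect((b[:,:2]*1000).astype(np.float32)))
E
python3 - <<'E'
import cv2
p=cv2.imread('pics/top0.png')[150:290,270:410]; cv2.imwrite('pics/tz.png',cv2.resize(p,None,fx=4,fy=4,interpolation=cv2.INTER_CUBIC))
p=cv2.imread('pics/scene0.png')[130:240,180:310]; cv2.imwrite('pics/tz2.png',cv2.resize(p,None,fx=5,fy=5,interpolation=cv2.INTER_CUBIC))
E
```

```text
top 0.045 6689 [ 0.001 -0.001  0.055] [[-0.096, -0.105, 0.048], [0.0, -0.001, 0.055], [0.097, 0.103, 0.062]]
-1 [np.int64(258), np.int64(389)]
1 [np.int64(315), np.int64(321)]
((571.6747436523438, -186.60302734375), (211.77932739257812, 196.63270568847656), 71.22004699707031)
top 0.072 701 [-0.022 -0.007  0.081] [[-0.103, -0.111, 0.073], [-0.036, -0.018, 0.081], [0.098, 0.111, 0.086]]
-1 [np.int64(232), np.int64(252)]
1 [np.int64(83), np.int64(206)]
((569.192626953125, -185.0294189453125), (223.23300170898438, 202.04779052734375), 71.2169418334961)
top 0.095 246 [0.1   0.001 0.106] [[0.096, -0.107, 0.1], [0.1, -0.001, 0.106], [0.103, 0.109, 0.112]]
-1 [np.int64(0), np.int64(16)]
1 [np.int64(246), np.int64(20)]
((666.1473999023438, -216.75015258789062), (220.08685302734375, 7.1732988357543945), 71.38382720947266)
scene 0.045 2974 [-0.005  0.001  0.056] [[-0.099, -0.106, 0.047], [-0.005, 0.004, 0.055], [0.103, 0.113, 0.064]]
-1 [np.int64(193), np.int64(219)]
1 [np.int64(150), np.int64(224)]
((573.7015380859375, -183.4132080078125), (224.5712432861328, 205.8868408203125), 71.22724151611328)
scene 0.072 607 [-0.009  0.01   0.079] [[-0.103, -0.111, 0.072], [-0.017, 0.023, 0.08], [0.104, 0.115, 0.086]]
-1 [np.int64(171), np.int64(170)]
1 [np.int64(116), np.int64(208)]
((571.4576416015625, -183.59307861328125), (227.60829162597656, 209.63217163085938), 71.38603973388672)
scene 0.095 182 [0.101 0.008 0.104] [[0.097, -0.106, 0.096], [0.102, 0.011, 0.105], [0.105, 0.111, 0.111]]
-1 [np.int64(0), np.int64(10)]
1 [np.int64(182), np.int64(17)]
((666.6954956054688, -217.44290161132812), (220.73155212402344, 9.761040687561035), 71.08381652832031)
```

View pics/tz.png

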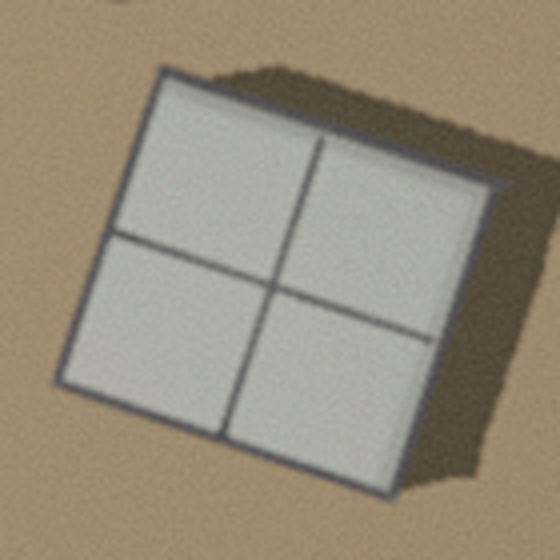

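View pics/tz2.png

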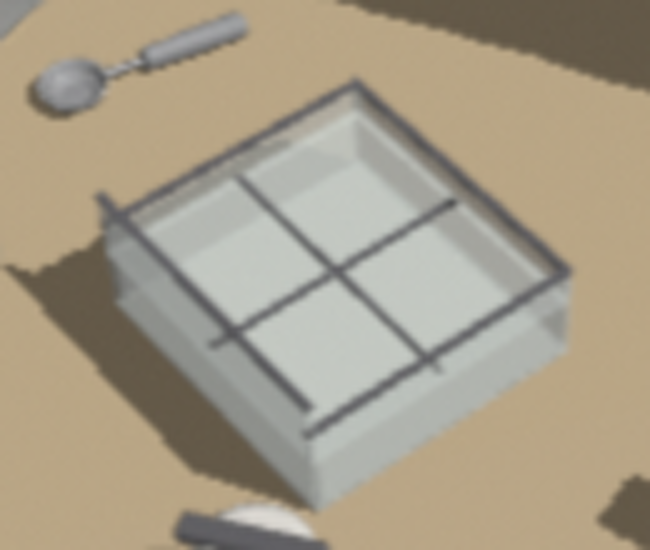

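```bash
cat > plan.py <<'E'
import sys
from h import *
from scipy.spatial.transform import Rotation as R
# args: x,y,z,yawdeg ... in mm/deg
def plan(wps):
    s=env.get_state(); R0=R_of(s["orientation"]); p0=s["tcp_pos"]
    print("t",round(s["clock"],2),"tcp",p0.round(4),"gap",round(s["finger_gap"],4),"F",s["wrist_force"].round(2),"j",s["joint_pos"].round(2))
    jz=R0.as_matrix()[:,2]; print("jaw yaw",round(np.degrees(np.arctan2(jz[1],jz[0])),2))
    prev=np.zeros(3);pr=0
    for x,y,z,a in wps:
        a=np.radians(a)
        zt=np.array([np.cos(a),np.sin(a),0]); xt=np.array([0,0,-1.]); yt=np.cross(zt,xt)
        Rt=R.from_matrix(np.c_[xt,yt,zt])
        rv=(R0.inv()*Rt).as_rotvec(); t=R0.inv().apply(np.array([x,y,z])/1000-p0)
        n=max(np.linalg.norm(t-prev)/.05,abs(np.linalg.norm(rv)-pr)/.15)
        prev=t;pr=np.linalg.norm(rv)
        print(rv.round(3).tolist(),t.round(4).tolist(),"rows>=",round(n,1))
if __name__=="__main__":
    v=[list(map(float,w.split(","))) for w in sys.argv[1:]]; plan(v)
E
python3 plan.py 592.7,116.3,180,-4 592.7,116.3,24,-4
```

```text
t 0.45 tcp [ 0.1895 -0.5429  0.2422] gap 0.0851 F [-0.24  0.32 -0.47] j [-1.37  0.31  0.05  1.3   0.    1.43]
jaw yaw -70.76
[-1.165, -0.0, -0.0] [0.0623, 0.5979, -0.4895] rows>= 15.5
[-1.165, -0.0, -0.0] [0.2183, 0.5979, -0.4895] rows>= 3.1
```

>>> step_arm([
  [[-1.165,0,0,0.062,0.598,-0.49,1],[-1.165,0,0,0.062,0.598,-0.49,1],[-1.165,0,0,0.062,0.598,-0.49,1],[-1.165,0,0,0.062,0.598,-0.49,1],[-1.165,0,0,0.062,0.598,-0.49,1],[-1.165,0,0,0.062,0.598,-0.49,1],[-1.165,0,0,0.062,0.598,-0.49,1],[-1.165,0,0,0.062,0.598,-0.49,1],[-1.165,0,0,0.062,0.598,-0.49,1],[-1.165,0,0,0.062,0.598,-0.49,1],[-1.165,0,0,0.062,0.598,-0.49,1],[-1.165,0,0,0.062,0.598,-0.49,1]],
], force=40)

```text
clock: 1.65
tcp_pos: [0.5022, -0.0306, 0.1945]
orientation: [0.707, 0.025, 0.706, -0.025]
wrist_force: [1.0, -0.6, 0.0]
finger_gap: 0.0856
```

```bash
python3 plan.py 592.7,116.3,180,-4 592.7,116.3,24,-4
```

```text
t 1.65 tcp [ 0.5022 -0.0306  0.1945] gap 0.0856 F [ 1.   -0.56  0.04] j [-0.22  0.19 -0.23  1.15 -0.    1.42]
jaw yaw -4.0
[-0.0, 0.001, 0.0] [0.0146, 0.1529, 0.08] rows>= 3.5
[-0.0, 0.001, 0.0] [0.1706, 0.1529, 0.0798] rows>= 3.1
```

>>> step_arm([
  [[0,0,0,0.015,0.153,0.08,1],[0,0,0,0.015,0.153,0.08,1],[0,0,0,0.015,0.153,0.08,1],[0,0,0,0.015,0.153,0.08,1],[0,0,0,0.015,0.153,0.08,1],[0,0,0,0.05,0.153,0.08,1],[0,0,0,0.08,0.153,0.08,1],[0,0,0,0.095,0.153,0.08,1]],
])

```text
clock: 2.45
tcp_pos: [0.5908, 0.1156, 0.097]
orientation: [0.706, 0.025, 0.708, -0.025]
wrist_force: [-0.0, -0.1, 0.6]
finger_gap: 0.0855
```

```bash
python3 plan.py 592.7,116.3,24,-4
python3 - <<'E'
from h import *
p,d=env.read_camera("wrist"); cv2.imwrite("pics/w1.png",p[:,:,::-1])
E
```

```text
t 2.45 tcp [0.5908 0.1156 0.097 ] gap 0.0855 F [-0.03 -0.13  0.6 ] j [ 0.06  0.45 -0.13  1.   -0.    1.7 ]
jaw yaw -4.03
[-0.0, -0.003, 0.001] [0.073, 0.0009, 0.0021] rows>= 1.5
```

View pics/w1.png

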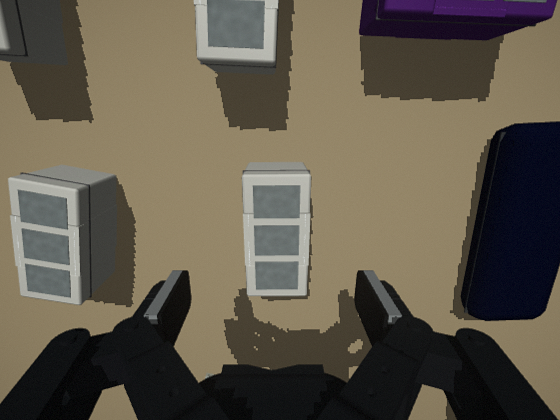

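```bash
cat >> h.py <<'E'
def wrist_cloud(mask=None):
    s=env.get_state(); p,d=env.read_camera("wrist"); c=env.get_calibration("wrist"); K=c["mtx"]
    v,u=np.nonzero((d>0)&(mask if mask is not None else np.ones_like(d,bool)))
    z=d[v,u]; P=np.c_[(u-K[0,2])/K[0,0]*z,(v-K[1,2])/K[1,1]*z,z]
    T=c["T_tool_cam"]; P=P@T[:3,:3].T+T[:3,3]
    return p,R_of(s["orientation"]).apply(P)+s["tcp_pos"],u,v
E
python3 - <<'E'
from h import *
p,P,u,v=wrist_cloud()
k=(abs(P[:,2]-.05)<.012)&(abs(P[:,0]-.5927)<.05)&(abs(P[:,1]-.1163)<.07)&(v<330)
print(cv2.minAreaRect((P[k,:2]*1000).astype(np.float32)),np.median(P[k,2]))
k=(abs(P[:,2])<.012)&(v<330); print(np.median(P[k,2]))
E
```

```text
((594.80419921875, 119.69673156738281), (89.97481536865234, 44.236106872558594), 86.46479034423828) 0.05073697161809933
0.0005435416287308259
```

>>> step_arm([
  [[0,0,0,0.04,0.003,0.003,1],[0,0,0,0.073,0.003,0.003,1],[0,0,0,0.073,0.003,0.003,1],[0,0,0,0.073,0.003,0.003,0.3],[0,0,0,0.073,0.003,0.003,0.3],[0,0,0,0.073,0.003,0.003,0.2],[0,0,0,0.073,0.003,0.003,0.2],[0,0,0,0.073,0.003,0.003,0.2],[0,0,0,0.073,0.003,0.003,0.2]],
], force=40)

```text
clock: 3.45
tcp_pos: [0.5951, 0.1183, 0.0266]
orientation: [0.707, 0.025, 0.707, -0.025]
wrist_force: [-1.0, -0.9, 7.9]
finger_gap: 0.0435
```

>>> step_arm([
  [[0,0,0,-0.01,0,0,0.2],[0,0,0,-0.04,0,0,0.2],[0,0,0,-0.08,0,0,0.2],[0,0,0,-0.12,0,0,0.2],[0,0,0,-0.155,0,0,0.2],[0,0,0,-0.155,0,0,0.2],[0,0,0,-0.155,0,0,0.2],[0,0,0,-0.155,0,0,0.2]],
])

```text
clock: 4.25
tcp_pos: [0.5943, 0.1183, 0.1808]
orientation: [0.706, 0.025, 0.707, -0.025]
wrist_force: [0.3, -0.2, -2.5]
finger_gap: 0.0436
```

```bash
python3 - <<'E'
from h import *
for i in range(3):
    s=env.get_state(); print(s["wrist_force"].round(2), s["ft_torque"].round(2), s["tau"].round(1))
    p,d=env.read_camera("wrist")
cv2.imwrite("pics/w2.png",p[:,:,::-1])
E
python3 plan.py 636.2,-149.9,180,-18.7 541.4,-117.9,180,-18.7  636.2,-149.9,80,-18.7 541.4,-117.9,80,-18.7
```

```text
[ 0.28 -0.24 -2.54] [ 0.07 -0.    0.04] [  0.  -54.   30.6  -0.   -0.   -0. ]
[-0.29 -0.15 -2.  ] [ 0.   -0.04 -0.  ] [  0.  -53.7  30.2  -0.   -0.   -0. ]
[-1.5  -0.32 -1.61] [-0.01 -0.07 -0.01] [  0.  -53.4  30.    0.   -0.   -0. ]
t 4.4 tcp [0.5941 0.1183 0.18  ] gap 0.0435 F [ 0.23 -0.04 -1.26] j [ 0.06  0.4   0.02  1.19 -0.    1.71]
jaw yaw -4.05
[0.256, -0.003, 0.002] [0.0002, -0.2646, 0.0609] rows>= 5.4
[0.256, -0.003, 0.002] [0.0004, -0.2393, -0.0359] rows>= 2.0
[0.256, -0.003, 0.002] [0.1002, -0.2644, 0.0612] rows>= 2.8
[0.256, -0.003, 0.002] [0.1004, -0.2392, -0.0356] rows>= 2.0
```

View pics/w2.png

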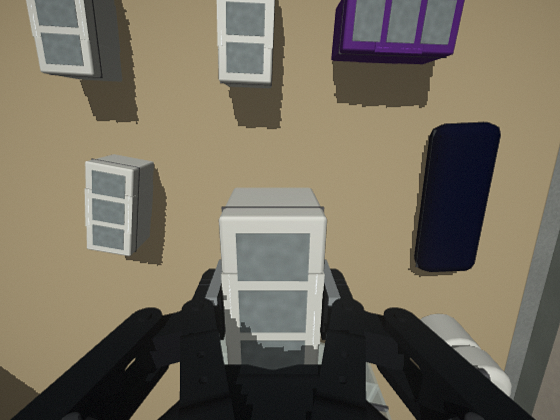

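>>> step_arm([
  [[0.256,0,0,0,-0.239,-0.036,0.2],[0.256,0,0,0,-0.239,-0.036,0.2],[0.256,0,0,0,-0.239,-0.036,0.2],[0.256,0,0,0,-0.239,-0.036,0.2],[0.256,0,0,0,-0.239,-0.036,0.2],[0.256,0,0,0,-0.239,-0.036,0.2],[0.256,0,0,0,-0.239,-0.036,0.2],[0.256,0,0,0,-0.239,-0.036,0.2],[0.256,0,0,0,-0.239,-0.036,0.2]],
])

```text
clock: 5.3
tcp_pos: [0.5414, -0.1162, 0.1801]
orientation: [0.697, 0.114, 0.699, -0.115]
wrist_force: [1.3, -0.6, -1.0]
finger_gap: 0.0436
```

```bash
python3 - <<'E'
from h import *
for i in range(4):
    s=env.get_state(); print(s["wrist_force"].round(2))
    p,d=env.read_camera("wrist")
cv2.imwrite("pics/w3.png",p[:,:,::-1])
E
python3 plan.py 541.4,-117.9,80,-18.7
cat > tray.py <<'E'
from h import *
# tray pose from wrist depth: rims
def tray():
    p,P,u,v=wrist_cloud()
    c=np.array([.5715,-.185]); a=np.radians(-18.7); ex=np.array([np.cos(a),np.sin(a)]); ey=np.array([-ex[1],ex[0]])
    L=np.c_[(P[:,:2]-c)@ex,(P[:,:2]-c)@ey,P[:,2]]
    k=(abs(L[:,2]-.079)<.006)&(L[:,0]>-.12)&(L[:,0]<-.085)&(abs(L[:,1])<.1); print("low wall lx (-100)",k.sum(),np.median(L[k,0]).round(4), np.polyfit(L[k,1],L[k,0],1).round(4) if k.sum()>20 else '')
    k=(abs(L[:,2]-.104)<.006)&(L[:,0]<.12)&(L[:,0]>.085)&(abs(L[:,1])<.1); print("high wall (100)",k.sum(),np.median(L[k,0]).round(4), np.polyfit(L[k,1],L[k,0],1).round(4) if k.sum()>20 else '')
    for sg in (-1,1):
        k=(abs(L[:,2]-.079)<.006)&(L[:,1]*sg<.125)&(L[:,1]*sg>.095)&(abs(L[:,0])<.09); print("end wall",sg*108,k.sum(),np.median(L[k,1]).round(4))
    k=(abs(L[:,2]-.055)<.008)&(abs(L[:,0])<.09)&(abs(L[:,1])<.09); print("floor z",np.median(L[k,2]),k.sum())
    return p,P,L,u,v
if __name__=="__main__": tray()
E
python3 tray.py
```

```text
[ 1.27 -0.65 -0.99]
[ 0.77  0.47 -0.91]
[ 0.45 -1.06 -1.25]
[-0.25 -0.35 -1.58]
t 5.5 tcp [ 0.5415 -0.1165  0.1804] gap 0.0435 F [ 0.7  -0.67 -1.11] j [-0.36  0.3  -0.13  1.15 -0.    1.54]
jaw yaw -18.62
[0.001, -0.003, 0.002] [0.1004, -0.0011, 0.0006] rows>= 2.0
low wall lx (-100) 829 -0.0985 [-0.0019 -0.0984]
high wall (100) 2185 0.0995 [-0.001   0.1003]
end wall -108 77 -0.1044
end wall 108 1848 0.1099
floor z 0.054489650577593876 13048
```

View pics/w3.png

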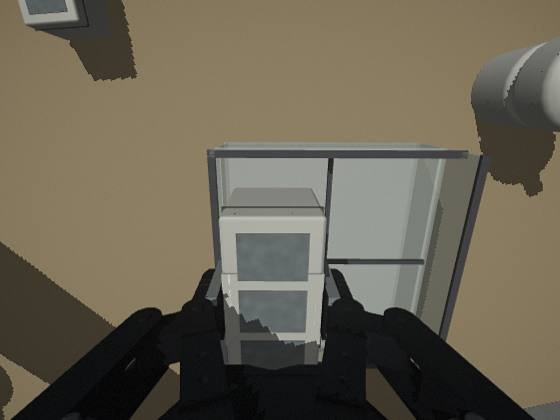

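>>> step_arm([
  [[0,0,0,0.04,0,0.001,0.2],[0,0,0,0.075,0,0.001,0.2],[0,0,0,0.09,0,0.001,0.2],[0,0,0,0.096,0,0.001,0.2],[0,0,0,0.099,0,0.001,0.2],[0,0,0,0.099,0,0.001,0.2],[0,0,0,0.099,0,0.001,0.66],[0,0,0,0.099,0,0.001,0.66],[0,0,0,0.099,0,0.001,0.66],[0,0,0,0.07,0,0.001,0.66],[0,0,0,0.03,0,0.001,0.66],[0,0,0,0,0,0.001,0.66]],
])

```text
clock: 6.75
tcp_pos: [0.5428, -0.1172, 0.1828]
orientation: [0.697, 0.114, 0.698, -0.115]
wrist_force: [1.0, -0.6, 0.4]
finger_gap: 0.0566
```

```bash
python3 - <<'E'
from h import *
p,d=env.read_camera("wrist")
cv2.imwrite("pics/w4.png",p[:,:,::-1])
from tray import tray
p,P,L,u,v=tray()
k=(abs(L[:,2]-.104)<.01)&(abs(L[:,0]+.05)<.04)&(abs(L[:,1]-.054)<.06)&(v<330)
print(cv2.minAreaRect((L[k,:2]*1000).astype(np.float32)),np.median(L[k,2]))
E
python3 plan.py 582.7,271,180,-7 582.7,271,96,-7
```

```text
low wall lx (-100) 1044 -0.0982 [-0.0016 -0.0983]
high wall (100) 1838 0.0996 [-0.0009  0.1003]
end wall -108 995 -0.1043
end wall 108 1899 0.1097
floor z 0.05442852763043335 19594
((-47.60662078857422, 56.28736114501953), (90.24193572998047, 44.1122932434082), 89.96138000488281) 0.10472104237413053
t 6.85 tcp [ 0.5454 -0.1181  0.1858] gap 0.0562 F [ 0.28 -0.09 -0.6 ] j [-0.36  0.3  -0.12  1.15 -0.    1.54]
jaw yaw -18.63
[-0.203, 0.007, 0.003] [0.0044, 0.3806, -0.089] rows>= 7.8
[-0.203, 0.007, 0.003] [0.0884, 0.3808, -0.0895] rows>= 1.7
```

View pics/w4.png

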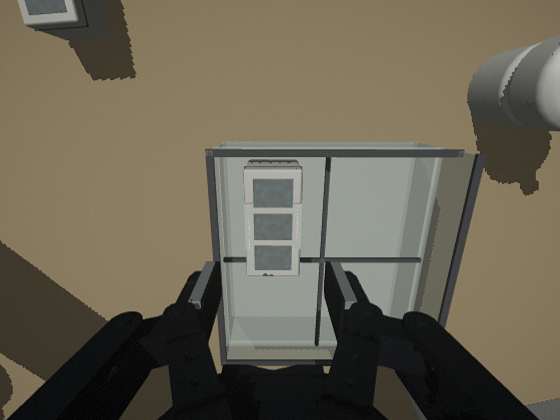

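```bash
python3 plan.py 584.7,274,180,-7 584.7,274,100,-7
```

```text
t 6.85 tcp [ 0.5454 -0.1181  0.1858] gap 0.0562 F [ 0.28 -0.09 -0.6 ] j [-0.36  0.3  -0.12  1.15 -0.    1.54]
jaw yaw -18.63
[-0.203, 0.007, 0.003] [0.0044, 0.3841, -0.088] rows>= 7.9
[-0.203, 0.007, 0.003] [0.0844, 0.3843, -0.0886] rows>= 1.6
```

>>> step_arm([
  [[-0.203,0.007,0.003,0.004,0.384,-0.088,0.66],[-0.203,0.007,0.003,0.004,0.384,-0.088,1],[-0.203,0.007,0.003,0.004,0.384,-0.088,1],[-0.203,0.007,0.003,0.004,0.384,-0.088,1],[-0.203,0.007,0.003,0.004,0.384,-0.088,1],[-0.203,0.007,0.003,0.004,0.384,-0.088,1],[-0.203,0.007,0.003,0.004,0.384,-0.088,1],[-0.203,0.007,0.003,0.004,0.384,-0.088,1],[-0.203,0.007,0.003,0.004,0.384,-0.088,1],[-0.203,0.007,0.003,0.004,0.384,-0.088,1],[-0.203,0.007,0.003,0.05,0.384,-0.088,1],[-0.203,0.007,0.003,0.08,0.384,-0.088,1]],
])

```text
clock: 8.05
tcp_pos: [0.5849, 0.2718, 0.1029]
orientation: [0.706, 0.044, 0.706, -0.044]
wrist_force: [-0.5, -0.0, 0.6]
finger_gap: 0.0851
```

```bash
cat > box.py <<'E'
import sys
from h import *
x,y=map(float,sys.argv[1:3])
p,P,u,v=wrist_cloud()
k=(abs(P[:,2]-.05)<.012)&(abs(P[:,0]-x/1e3)<.05)&(abs(P[:,1]-y/1e3)<.07)&(v<330)
print(cv2.minAreaRect((P[k,:2]*1000).astype(np.float32)),np.median(P[k,2]))
E
python3 box.py 584.7 274; python3 plan.py 584.7,274,25,-7
```

```text
((584.54150390625, 273.169921875), (90.26115417480469, 44.121944427490234), 83.61368560791016) 0.05073344984865366
t 8.1 tcp [0.5817 0.2706 0.0971] gap 0.0853 F [-1.88 -0.15 -3.52] j [ 0.31  0.52 -0.    1.06 -0.    2.01]
jaw yaw -7.12
[-0.002, -0.009, 0.004] [0.0721, 0.0041, 0.0032] rows>= 1.4
```

>>> step_arm([
  [[-0.01,-0.009,0.004,0.04,0.003,0.003,1],[-0.01,-0.009,0.004,0.071,0.003,0.003,1],[-0.01,-0.009,0.004,0.071,0.003,0.003,1],[-0.01,-0.009,0.004,0.071,0.003,0.003,0.2],[-0.01,-0.009,0.004,0.071,0.003,0.003,0.2],[-0.01,-0.009,0.004,0.071,0.003,0.003,0.2],[-0.01,-0.009,0.004,0.071,0.003,0.003,0.2],[-0.01,-0.009,0.004,0.071,0.003,0.003,0.2],[-0.01,-0.009,0.004,0.071,0.003,0.003,0.2]],
])

```text
clock: 9.0
tcp_pos: [0.5863, 0.2733, 0.0289]
orientation: [0.708, 0.041, 0.704, -0.04]
wrist_force: [0.3, -1.4, 7.8]
finger_gap: 0.0433
```

>>> step_arm([
  [[0,0,0,-0.01,0,0,0.2],[0,0,0,-0.04,0,0,0.2],[0,0,0,-0.08,0,0,0.2],[0,0,0,-0.12,0,0,0.2],[0,0,0,-0.155,0,0,0.2],[0,0,0,-0.155,0,0,0.2],[0,0,0,-0.155,0,0,0.2],[0,0,0,-0.155,0,0,0.2]],
])

```text
clock: 9.8
tcp_pos: [0.5847, 0.273, 0.1831]
orientation: [0.707, 0.041, 0.705, -0.04]
wrist_force: [0.1, 0.6, -1.4]
finger_gap: 0.0436
```

```bash
python3 - <<'E'
from h import *
for i in range(4):
    s=env.get_state(); print(s["wrist_force"].round(2), s["ft_torque"].round(2), s["tau"].round(1))
    p,d=env.read_camera("wrist")
E
python3 plan.py 637.7,-147.6,182,-18.7 508.3,-217.8,182,-18.7
```

```text
[ 0.07  0.64 -1.44] [ 0.03  0.03 -0.01] [  0.  -58.4  31.   -0.1  -0.   -0. ]
[ 0.14  0.04 -2.03] [ 0.04  0.02 -0.05] [  0.  -58.   30.6  -0.1  -0.   -0. ]
[-0.24 -0.27 -1.34] [ 0.   -0.04  0.03] [  0.  -57.7  30.4  -0.   -0.   -0. ]
[-0.1  -0.7  -0.91] [0.05 0.01 0.04] [  0.  -57.4  30.2  -0.   -0.   -0. ]
t 10.0 tcp [0.5847 0.273  0.1824] gap 0.0433 F [-0.28 -0.98 -0.84] j [ 0.31  0.47  0.13  1.23 -0.    2.  ]
jaw yaw -6.56
[0.212, 0.002, -0.0] [0.0005, -0.4118, 0.1006] rows>= 8.5
[0.212, 0.002, -0.0] [0.0003, -0.4963, -0.0199] rows>= 2.9
```

>>> step_arm([
  [[0.212,0.002,0,0,-0.496,-0.02,0.2],[0.212,0.002,0,0,-0.496,-0.02,0.2],[0.212,0.002,0,0,-0.496,-0.02,0.2],[0.212,0.002,0,0,-0.496,-0.02,0.2],[0.212,0.002,0,0,-0.496,-0.02,0.2],[0.212,0.002,0,0,-0.496,-0.02,0.2],[0.212,0.002,0,0,-0.496,-0.02,0.2],[0.212,0.002,0,0,-0.496,-0.02,0.2],[0.212,0.002,0,0,-0.496,-0.02,0.2],[0.212,0.002,0,0,-0.496,-0.02,0.2],[0.212,0.002,0,0,-0.496,-0.02,0.2],[0.212,0.002,0,0,-0.496,-0.02,0.2]],
])

```text
clock: 11.2
tcp_pos: [0.5075, -0.2185, 0.1814]
orientation: [0.697, 0.116, 0.698, -0.115]
wrist_force: [-0.2, -0.4, -1.4]
finger_gap: 0.0432
```

```bash
python3 plan.py 508.3,-217.8,83,-18.7
```

```text
t 11.2 tcp [ 0.5075 -0.2185  0.1814] gap 0.0432 F [-0.18 -0.4  -1.37] j [-0.55  0.3  -0.13  1.15  0.    1.35]
jaw yaw -18.87
[-0.003, -0.001, -0.001] [0.0984, 0.0008, 0.0007] rows>= 2.0
```

>>> step_arm([
  [[0,0,0,0.04,0.001,0,0.2],[0,0,0,0.075,0.001,0,0.2],[0,0,0,0.09,0.001,0,0.2],[0,0,0,0.095,0.001,0,0.2],[0,0,0,0.098,0.001,0,0.2],[0,0,0,0.098,0.001,0,0.2],[0,0,0,0.098,0.001,0,0.66],[0,0,0,0.098,0.001,0,0.66],[0,0,0,0.098,0.001,0,0.66],[0,0,0,0.07,0.001,0,0.66],[0,0,0,0.03,0.001,0,0.66],[0,0,0,0,0.001,0,0.66]],
])

```text
clock: 12.4
tcp_pos: [0.5081, -0.2179, 0.1837]
orientation: [0.698, 0.116, 0.697, -0.116]
wrist_force: [1.8, -1.4, 0.2]
finger_gap: 0.0565
```

```bash
cat > chk.py <<'E'
from h import *
from tray import tray
import sys
p,P,L,u,v=tray()
cv2.imwrite(sys.argv[1],p[:,:,::-1])
for sx in(-1,1):
  for sy in (-1,1):
    k=(abs(L[:,2]-.104)<.008)&(abs(L[:,0]-sx*.05)<.04)&(abs(L[:,1]-sy*.054)<.054)&(v<330)
    if k.sum()>100: print(sx,sy,[np.round(q,1) for q in cv2.minAreaRect((L[k,:2]*1000).astype(np.float32))],np.median(L[k,2]).round(4))
E
python3 chk.py pics/w5.png
python3 plan.py 438.3,125.8,182,-15.3 438.3,125.8,100,-15.3
```

```text
low wall lx (-100) 2108 -0.0985 [-0.0012 -0.0985]
high wall (100) 4154 0.0995 [-0.0008  0.1001]
end wall -108 1066 -0.1045
end wall 108 472 0.1069
floor z 0.05460916880276731 30590
-1 -1 [array([-48.2, -50.2]), array([89.2, 44.1]), np.float64(90.0)] 0.1047
-1 1 [array([-47.7,  55.6]), array([44.2, 88.3]), np.float64(0.0)] 0.1049
t 12.45 tcp [ 0.5103 -0.2192  0.1889] gap 0.0562 F [ 2.   -2.07  4.07] j [-0.55  0.29 -0.12  1.16  0.    1.35]
jaw yaw -18.88
[-0.063, 0.008, 0.001] [0.0053, 0.3031, -0.1798] rows>= 7.0
[-0.063, 0.008, 0.001] [0.0873, 0.3032, -0.1805] rows>= 1.6
```

View pics/w5.png

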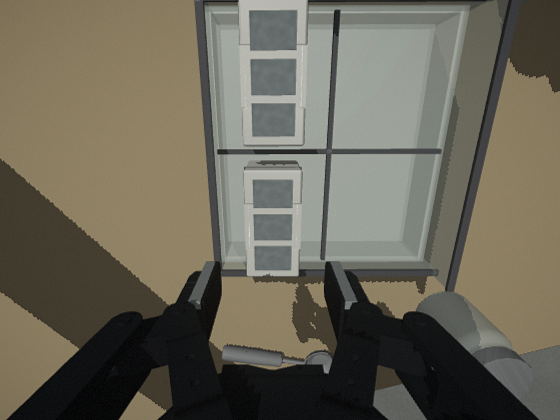

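>>> step_arm([
  [[-0.063,0.008,0,0,0.303,-0.18,0.66],[-0.063,0.008,0,0.005,0.303,-0.18,1],[-0.063,0.008,0,0.005,0.303,-0.18,1],[-0.063,0.008,0,0.005,0.303,-0.18,1],[-0.063,0.008,0,0.005,0.303,-0.18,1],[-0.063,0.008,0,0.005,0.303,-0.18,1],[-0.063,0.008,0,0.005,0.303,-0.18,1],[-0.063,0.008,0,0.005,0.303,-0.18,1],[-0.063,0.008,0,0.005,0.303,-0.18,1],[-0.063,0.008,0,0.05,0.303,-0.18,1],[-0.063,0.008,0,0.085,0.303,-0.18,1],[-0.063,0.008,0,0.085,0.303,-0.18,1]],
])

```text
clock: 13.65
tcp_pos: [0.4356, 0.1234, 0.0986]
orientation: [0.698, 0.094, 0.704, -0.096]
wrist_force: [-0.4, -0.9, 0.2]
finger_gap: 0.0857
```

```bash
python3 box.py 438.3 125.8; python3 plan.py 438.3,125.8,26,-15.3
```

```text
((438.37884521484375, 125.43145751953125), (89.92768096923828, 44.23652267456055), 75.19886016845703) 0.05075483903234707
t 13.7 tcp [0.4371 0.1237 0.1008] gap 0.0854 F [ 0.19  0.57 -0.4 ] j [ 0.1   0.18 -0.49  0.9  -0.    1.94]
jaw yaw -15.44
[-0.002, -0.005, 0.003] [0.0748, 0.0025, 0.0009] rows>= 1.5
```

>>> step_arm([
  [[-0.01,-0.005,0.003,0.04,0.002,0.001,1],[-0.01,-0.005,0.003,0.074,0.002,0.001,1],[-0.01,-0.005,0.003,0.074,0.002,0.001,1],[-0.01,-0.005,0.003,0.074,0.002,0.001,0.2],[-0.01,-0.005,0.003,0.074,0.002,0.001,0.2],[-0.01,-0.005,0.003,0.074,0.002,0.001,0.2],[-0.01,-0.005,0.003,0.074,0.002,0.001,0.2],[-0.01,-0.005,0.003,0.074,0.002,0.001,0.2],[-0.01,-0.005,0.003,0.074,0.002,0.001,0.2]],
])

```text
clock: 14.6
tcp_pos: [0.4398, 0.1254, 0.029]
orientation: [0.702, 0.092, 0.7, -0.091]
wrist_force: [-1.6, -0.9, 7.0]
finger_gap: 0.0435
```

>>> step_arm([
  [[0,0,0,-0.01,0,0,0.2],[0,0,0,-0.04,0,0,0.2],[0,0,0,-0.08,0,0,0.2],[0,0,0,-0.12,0,0,0.2],[0,0,0,-0.165,0,0,0.2],[0,0,0,-0.165,0,0,0.2],[0,0,0,-0.165,0,0,0.2],[0,0,0,-0.165,0,0,0.2]],
])

```text
clock: 15.4
tcp_pos: [0.4379, 0.1253, 0.1929]
orientation: [0.702, 0.091, 0.701, -0.091]
wrist_force: [0.4, 0.4, -3.8]
finger_gap: 0.043
```

```bash
python3 - <<'E'
from h import *
for i in range(4):
    s=env.get_state(); print(s["wrist_force"].round(2), s["ft_torque"].round(2), s["tau"].round(1))
    p,d=env.read_camera("wrist")
E
python3 plan.py 637.7,-147.6,192,-18.7 603.1,-249.8,192,-18.7
```

```text
[ 0.37  0.43 -3.85] [-0.    0.04 -0.05] [  0.  -37.8  31.3  -0.1  -0.   -0. ]
[-0.2  -0.83 -4.9 ] [-0.01 -0.01 -0.03] [  0.  -37.5  30.9  -0.1  -0.   -0. ]
[ 0.21  0.13 -3.17] [ 0.04 -0.03  0.03] [  0.  -37.3  30.6  -0.   -0.   -0. ]
[ 0.06  0.47 -3.02] [0.03 0.02 0.05] [  0.  -37.1  30.4  -0.   -0.   -0. ]
t 15.6 tcp [0.4381 0.1253 0.1925] gap 0.0436 F [-0.58  0.76 -3.35] j [ 0.1   0.11 -0.34  1.12 -0.    1.93]
jaw yaw -14.86
[0.067, 0.0, 0.0] [0.0006, -0.2125, 0.2629] rows>= 6.8
[0.067, 0.0, 0.0] [0.0006, -0.3202, 0.2557] rows>= 2.2
```

>>> step_arm([
  [[0.067,0,0,0,-0.32,0.256,0.2],[0.067,0,0,0,-0.32,0.256,0.2],[0.067,0,0,0,-0.32,0.256,0.2],[0.067,0,0,0,-0.32,0.256,0.2],[0.067,0,0,0,-0.32,0.256,0.2],[0.067,0,0,0,-0.32,0.256,0.2],[0.067,0,0,0,-0.32,0.256,0.2],[0.067,0,0,0,-0.32,0.256,0.2],[0.067,0,0,0,-0.32,0.256,0.2],[0.067,0,0,0,-0.32,0.256,0.2],[0.067,0,0,0,-0.32,0.256,0.2],[0.067,0,0,0,-0.32,0.256,0.2]],
])

```text
clock: 16.8
tcp_pos: [0.6028, -0.248, 0.1923]
orientation: [0.697, 0.115, 0.698, -0.114]
wrist_force: [-0.4, 0.3, -2.7]
finger_gap: 0.0433
```

```bash
python3 plan.py 603.1,-249.8,84,-18.7
```

```text
t 16.8 tcp [ 0.6028 -0.248   0.1923] gap 0.0433 F [-0.42  0.29 -2.75] j [-0.51  0.48  0.17  1.27  0.    1.38]
jaw yaw -18.62
[0.001, -0.001, -0.001] [0.1083, -0.0017, 0.001] rows>= 2.2
```

>>> step_arm([
  [[0,0,0,0.04,-0.002,0,0.2],[0,0,0,0.08,-0.002,0,0.2],[0,0,0,0.1,-0.002,0,0.2],[0,0,0,0.106,-0.002,0,0.2],[0,0,0,0.109,-0.002,0,0.2],[0,0,0,0.109,-0.002,0,0.2],[0,0,0,0.109,-0.002,0,0.66],[0,0,0,0.109,-0.002,0,0.66],[0,0,0,0.109,-0.002,0,0.66],[0,0,0,0.07,-0.002,0,0.66],[0,0,0,0.03,-0.002,0,0.66],[0,0,0,0,-0.002,0,0.66]],
])

```text
clock: 18.0
tcp_pos: [0.6028, -0.2504, 0.1956]
orientation: [0.698, 0.114, 0.697, -0.115]
wrist_force: [0.9, -1.2, -0.2]
finger_gap: 0.0563
```

```bash
python3 chk.py pics/w6.png
python3 plan.py 440,290,190,-7.3 440,290,100,-7.3
```

```text
low wall lx (-100) 2867 -0.0972 [-0.0008 -0.0978]
high wall (100) 2323 0.1009 [-0.0004  0.1009]
end wall -108 560 -0.1046
end wall 108 1661 0.1078
floor z 0.05468442765115375 22456
-1 -1 [array([-48.2, -50.9]), array([90.6, 45.1]), np.float64(89.7)] 0.1047
-1 1 [array([-47.8,  56.2]), array([90.4, 45.5]), np.float64(89.9)] 0.1049
1 -1 [array([ 51.9, -51.6]), array([44.1, 90.2]), np.float64(0.4)] 0.1047
t 18.05 tcp [ 0.6047 -0.2515  0.2011] gap 0.0562 F [ 1.26 -1.84  5.65] j [-0.52  0.48  0.19  1.27  0.    1.38]
jaw yaw -18.63
[-0.198, 0.009, 0.003] [0.0072, 0.4605, -0.3292] rows>= 11.3
[-0.198, 0.009, 0.003] [0.0972, 0.4606, -0.33] rows>= 1.8
```

View pics/w6.png

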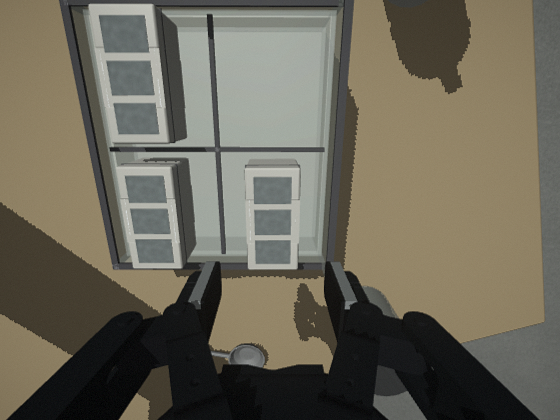

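The full box is in the high-right bay, about 1 mm off centre. I'll fetch the fourth box.

>>> step_arm([
  [[-0.198,0.009,0,0.007,0.46,-0.329,0.66],[-0.198,0.009,0,0.007,0.46,-0.329,1],[-0.198,0.009,0,0.007,0.46,-0.329,1],[-0.198,0.009,0,0.007,0.46,-0.329,1],[-0.198,0.009,0,0.007,0.46,-0.329,1],[-0.198,0.009,0,0.007,0.46,-0.329,1],[-0.198,0.009,0,0.007,0.46,-0.329,1],[-0.198,0.009,0,0.007,0.46,-0.329,1],[-0.198,0.009,0,0.007,0.46,-0.329,1],[-0.198,0.009,0,0.007,0.46,-0.329,1],[-0.198,0.009,0,0.007,0.46,-0.329,1],[-0.198,0.009,0,0.007,0.46,-0.329,1]],
])

```text
clock: 19.25
tcp_pos: [0.4385, 0.2934, 0.1909]
orientation: [0.706, 0.043, 0.705, -0.043]
wrist_force: [0.1, 0.5, -0.0]
finger_gap: 0.0855
```

```bash
python3 plan.py 440,290,190,-7.3 440,290,100,-7.3
```

```text
t 19.25 tcp [0.4385 0.2934 0.1909] gap 0.0855 F [ 0.07  0.54 -0.02] j [ 0.44  0.24 -0.18  1.15 -0.    2.13]
jaw yaw -6.99
[0.005, 0.001, 0.001] [0.0009, -0.0032, 0.0019] rows>= 0.1
[0.005, 0.001, 0.001] [0.0909, -0.0032, 0.0018] rows>= 1.8
```

>>> step_arm([
  [[0.005,0,0,0.04,-0.003,0.002,1],[0.005,0,0,0.08,-0.003,0.002,1],[0.005,0,0,0.091,-0.003,0.002,1],[0.005,0,0,0.091,-0.003,0.002,1]],
])

```text
clock: 19.65
tcp_pos: [0.4392, 0.289, 0.0986]
orientation: [0.705, 0.044, 0.706, -0.046]
wrist_force: [0.4, 0.2, 0.4]
finger_gap: 0.0854
```

```bash
python3 box.py 440 290; python3 plan.py 440,290,26,-7.3
```

```text
((440.0724792480469, 290.0945739746094), (89.97879791259766, 44.304691314697266), 82.66822052001953) 0.05071642845590329
t 19.7 tcp [0.4405 0.2896 0.1003] gap 0.0851 F [0.1  0.85 0.47] j [ 0.43  0.31 -0.32  0.94 -0.    2.13]
jaw yaw -7.33
[-0.001, 0.001, 0.001] [0.0743, 0.0004, -0.0006] rows>= 1.5
```

>>> step_arm([
  [[0,0,0,0.04,0,0,1],[0,0,0,0.074,0,0,1],[0,0,0,0.074,0,0,1],[0,0,0,0.074,0,0,0.2],[0,0,0,0.074,0,0,0.2],[0,0,0,0.074,0,0,0.2],[0,0,0,0.074,0,0,0.2],[0,0,0,0.074,0,0,0.2],[0,0,0,0.074,0,0,0.2]],
])

```text
clock: 20.6
tcp_pos: [0.4416, 0.2904, 0.0287]
orientation: [0.707, 0.045, 0.705, -0.045]
wrist_force: [-1.6, 0.3, 7.6]
finger_gap: 0.0438
```

>>> step_arm([
  [[0,0,0,-0.01,0,0,0.2],[0,0,0,-0.04,0,0,0.2],[0,0,0,-0.08,0,0,0.2],[0,0,0,-0.12,0,0,0.2],[0,0,0,-0.165,0,0,0.2],[0,0,0,-0.165,0,0,0.2],[0,0,0,-0.165,0,0,0.2],[0,0,0,-0.165,0,0,0.2]],
])

```text
clock: 21.4
tcp_pos: [0.4399, 0.2897, 0.1923]
orientation: [0.706, 0.045, 0.705, -0.045]
wrist_force: [0.1, -0.7, -6.4]
finger_gap: 0.0433
```

```bash
python3 - <<'E'
from h import *
for i in range(4):
    s=env.get_state(); print(s["wrist_force"].round(2), s["tau"].round(1))
    p,d=env.read_camera("wrist")
E
python3 plan.py 637.7,-147.6,192,-18.7
```

```text
[ 0.06 -0.7  -6.43] [  0.  -47.1  32.2  -0.1  -0.   -0. ]
[-0.36  0.45 -5.14] [  0.  -46.7  31.7  -0.1  -0.   -0. ]
[-0.58  0.3  -5.3 ] [  0.  -46.4  31.4  -0.   -0.   -0. ]
[ 0.85 -0.29 -5.01] [  0.  -46.1  31.2   0.   -0.   -0. ]
t 21.6 tcp [0.4401 0.2898 0.192 ] gap 0.0432 F [ 0.01  0.06 -4.63] j [ 0.43  0.24 -0.18  1.15 -0.    2.13]
jaw yaw -7.32
[0.199, 0.0, 0.001] [0.0003, -0.4087, 0.2517] rows>= 9.6
```

Full (about 5 N), so it goes to the high-left bay.

>>> step_arm([
  [[0.199,0,0,0,-0.409,0.251,0.2],[0.199,0,0,0,-0.409,0.251,0.2],[0.199,0,0,0,-0.409,0.251,0.2],[0.199,0,0,0,-0.409,0.251,0.2],[0.199,0,0,0,-0.409,0.251,0.2],[0.199,0,0,0,-0.409,0.251,0.2],[0.199,0,0,0,-0.409,0.251,0.2],[0.199,0,0,0,-0.409,0.251,0.2],[0.199,0,0,0,-0.409,0.251,0.2],[0.199,0,0,0,-0.409,0.251,0.2],[0.199,0,0,0,-0.409,0.251,0.2],[0.199,0,0,0,-0.409,0.251,0.2]],
])

```text
clock: 22.8
tcp_pos: [0.6363, -0.1486, 0.1904]
orientation: [0.697, 0.116, 0.699, -0.115]
wrist_force: [0.2, 0.8, -4.8]
finger_gap: 0.0434
```

>>> step_arm([
  [[0,0,0,0,0,0,0.2]],
])

```text
clock: 22.9
tcp_pos: [0.6357, -0.1477, 0.1896]
orientation: [0.696, 0.116, 0.699, -0.115]
wrist_force: [0.5, 0.8, -5.9]
finger_gap: 0.0432
```

```bash
python3 plan.py 637.2,-148,84,-18.7
```

```text
t 22.9 tcp [ 0.6357 -0.1477  0.1896] gap 0.0432 F [ 0.48  0.79 -5.94] j [-0.35  0.49  0.18  1.27  0.    1.55]
jaw yaw -18.79
[-0.001, -0.005, -0.0] [0.1056, 0.0001, 0.0021] rows>= 2.1
```

>>> step_arm([
  [[0,-0.003,0,0.04,0,0.001,0.2],[0,-0.003,0,0.08,0,0.001,0.2],[0,-0.003,0,0.098,0,0.001,0.2],[0,-0.003,0,0.103,0,0.001,0.2],[0,-0.003,0,0.106,0,0.001,0.2],[0,-0.003,0,0.106,0,0.001,0.2],[0,-0.003,0,0.106,0,0.001,0.66],[0,-0.003,0,0.106,0,0.001,0.66],[0,-0.003,0,0.106,0,0.001,0.66],[0,-0.003,0,0.07,0,0.001,0.66],[0,-0.003,0,0.03,0,0.001,0.66],[0,-0.003,0,-0.01,0,0.001,0.66]],
])

```text
clock: 24.1
tcp_pos: [0.6366, -0.1481, 0.2015]
orientation: [0.697, 0.116, 0.698, -0.115]
wrist_force: [-0.4, -1.2, 0.1]
finger_gap: 0.0563
```

```bash
python3 chk.py pics/w7.png; python3 plan.py 440,-80,280,-18.7
```

```text
low wall lx (-100) 1483 -0.097 [-0.0004 -0.0977]
high wall (100) 1149 0.1009 [-0.0003  0.101 ]
end wall -108 493 -0.1042
end wall 108 1706 0.1092
floor z 0.054510631767499484 8539
-1 -1 [array([-49.6, -24.7]), array([39.9, 40.8]), np.float64(89.0)] 0.1045
-1 1 [array([-47.8,  56.5]), array([45.6, 89.4]), np.float64(0.2)] 0.1047
1 -1 [array([ 51.9, -32. ]), array([44.2, 52.5]), np.float64(0.7)] 0.1045
1 1 [array([51.4, 56.5]), array([44.2, 89.1]), np.float64(0.1)] 0.1047
t 24.15 tcp [ 0.6396 -0.1491  0.2099] gap 0.0568 F [ 2.34 -0.57  4.83] j [-0.35  0.48  0.21  1.29  0.    1.55]
jaw yaw -18.79
[-0.002, 0.01, 0.0] [-0.0722, 0.0012, -0.2105] rows>= 4.5
```

Retreat upwards and away, then do a final check with the top camera.

>>> step_arm([
  [[0,0,0,-0.04,0,0,0.66],[0,0,0,-0.07,0.1,-0.1,0.66],[0,0,0,-0.07,0.2,-0.2,0.66],[0,0,0,-0.07,0.2,-0.2,0.66],[0,0,0,-0.07,0.2,-0.2,0.66],[0,0,0,-0.07,0.2,-0.2,0.66],[0,0,0,-0.07,0.2,-0.2,0.66],[0,0,0,-0.07,0.2,-0.2,0.66],[0,0,0,-0.07,0.2,-0.2,0.66],[0,0,0,-0.07,0.2,-0.2,0.66]],
])

```text
clock: 25.15
tcp_pos: [0.5146, 0.1042, 0.2782]
orientation: [0.702, 0.115, 0.694, -0.116]
wrist_force: [-0.0, -0.9, 0.3]
finger_gap: 0.0561
```

Run:
```python
from h import *
p,d=env.read_camera("top"); cv2.imwrite("pics/top1.png",p[:,:,::-1])
P=cloud("top",d,d>0)
c=np.array([.5713,-.1852]); a=np.radians(-18.7); ex=np.array([np.cos(a),np.sin(a)]); ey=np.array([-ex[1],ex[0]])
L=np.c_[(P[:,:2]-c)@ex,(P[:,:2]-c)@ey,P[:,2]]
for sx in(-1,1):
  for sy in (-1,1):
    k=(abs(L[:,2]-.105)<.006)&(abs(L[:,0]-sx*.05)<.035)&(abs(L[:,1]-sy*.054)<.053)
    print(sx,sy,[np.round(q,1) for q in cv2.minAreaRect((L[k,:2]*1000).astype(np.float32))],np.median(L[k,2]).round(4),k.sum(),np.std(L[k,2]).round(4))
for t in ["jar","glasses_case","spoon","pill_crusher"]:
    print(t,[(round(o["confidence"],2),np.round(o["uv"])) for o in env.silhouettes("top",t)][:2])
```

```text
-1 -1 [array([-49.7, -52.6]), array([90.8, 43.8]), np.float64(89.9)] 0.105 675 0.0025
-1 1 [array([-48.9,  54.6]), array([43.4, 88.9]), np.float64(0.4)] 0.1047 662 0.0025
1 -1 [array([ 50.4, -53.2]), array([44.6, 90. ]), np.float64(0.2)] 0.1051 670 0.0024
1 1 [array([49.7, 54.2]), array([89.5, 44.6]), np.float64(89.8)] 0.105 661 0.0024
jar [(0.56, array([439., 188.]))]
glasses_case [(0.59, array([223., 140.]))]
spoon [(0.71, array([441., 259.]))]
pill_crusher [(0.61, array([297., 133.]))]
```

View pics/top1.png

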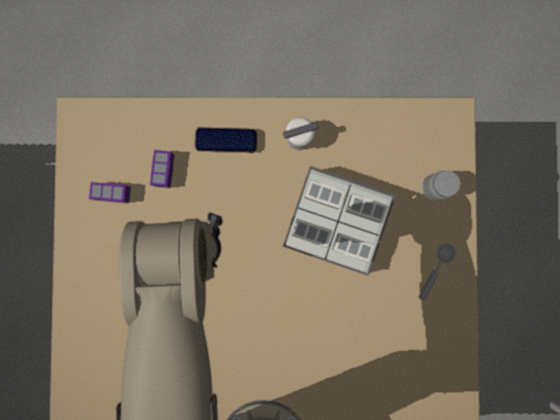

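All four boxes (around (340,220)) are centred within 2 mm and square to the tray. The bystanders and purple boxes are where they started.

>>> step_arm([
  [[0,0,0,0,0,0,0.66],[0,0,0,0,0,0,0.66],[0,0,0,0,0,0,0.66]],
])

```text
clock: 25.7
tcp_pos: [0.5145, 0.1037, 0.2774]
orientation: [0.701, 0.115, 0.694, -0.117]
wrist_force: [0.8, -0.5, 1.1]
finger_gap: 0.0564
```

```bash
python3 -c "
from workcell import env
print(env.hand_in())"
```

```text
the job is handed in; nothing more can be done
None
```

I weighed each box in the gripper and set all four upright in the upper tray, then handed in at about 26 s. The two empty ones (about 1.1 N each) are in the bays along the low wall. The two full ones (about 3.5 N and 5 N) are in the bays along the high wall.

- **Placing:** The last top-camera check showed every box within about 2 mm of its bay centre and within 0.5° of square. All four tops were level at 105 mm, so they rest on the floor.
- **Bystanders:** The jar, case, spoon, crusher and purple boxes are where they started, by the network's pixel positions and by eye in the picture. The robot is clear of everything.
- **Disagreements:** The wrist and top cameras differed by 1 to 3 mm on where things lie. The wrist force readings carried roughly 0.5 to 1 N of noise, still too little to confuse full with empty.

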